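# Glasses case from behind the bedside bottles

### The arm

A 6-joint arm with a two-finger parallel gripper is mounted at the origin on the work surface. World frame = base frame: x ahead of the robot, y to its left, z up, the work surface at z = 0. Lengths are in mm, angles in rad, forces in N, time in s.
With the tool pointing down it reaches from about 350 to 775 mm from the base axis. Payload 7.3 kg.
Tool frame: the origin (TCP) lies at the very end of the fingers, on their centre line; the grasp point (between the pads) lies 19 mm behind it; z points along the fingers, y is the line along which they close (so a half turn about z gives the same grasp; the last joint's range is limited). The gripper opens to 92 mm and grips with 3 to 60 N. Pads are 19 mm wide; open, the fingers measure 130 mm over their backs; the gripper's body (75 mm by 190 mm) begins 47 mm behind the grasp point.
Start: joints at [-1.448, 0.342, 1.524, -0, 1.275, -0.146], TCP at [139.449, -506.161, 226.741] pointing down, gripper open.
Joint ranges: [-2.53, 2.53], [-0.77, 2.02], [0.04, 2.7], [-1, 4.14], [0.28, 2.66], [-3.11, 3.11]. Speed limits (rad/s): [2.57, 2.57, 3.14, 3.14, 3.14, 3.14].

### API

Orientations are given as [roll, pitch, yaw] about the fixed x, y, z axes, in that order (R = Rz(yaw) Ry(pitch) Rx(roll)).
In Python, from plant import get_obs, vision, workorder gives the robot as it stands.
- The arm moves only by the shell command python3 -m pendant 'ROWS' [OPENING]. ROWS is a JSON object of lists of equal length, an entry for each row: "dp": the shift along the tool's x, y, z in m, a list of three; "rotation": the turn, a rotation vector about the tool's x, y, z in rad, a list of three. A call has 1 to 8 rows; each row is the pose to reach, as a shift and turn from the pose commanded when the call began, along the tool's axes at that moment; what a row does not reach only later rows make up. A row lasts 1/8 s, in which the tool goes at most 62.5 mm and 10.7 degrees, less where a joint would pass 70% of its speed; a pose out of reach is approached as far as the arm can. A call with a gripper value outside its range is refused whole. OPENING is the finger opening in m, from 0 to 0.0918, set as the call begins (- or left out, the last holds). The fingers move at their own pace and stop on an object; the grip force is fixed at half the most. Time passes only in rows, so rows that repeat a pose let the fingers close. It gives the time, the measured TCP pose, the force, the opening and the grip force at its end, in the units of the state.
- get_obs(): the state, without advancing time (a new reading comes with each control period).
- vision.capture(name): name is "scene" or "side" or "wrist"; returns a dict with "pixels" (480x640x3 uint8, red, green, blue), "vfov" (degrees; the focal length in pixels is half the picture's height over the tangent of half this angle, whatever the lens; pixels are square), "cx", "cy" (the principal point, pixels), "pose" (4x4, takes a point from camera to world coordinates); the wrist camera has in their place "T_tool_cam" (4x4, takes a point from camera to tool coordinates, whose origin is the TCP and whose axes are the flange's). Camera axes: x right, y up, looking along -z (the intrinsics and any distortion apply to the point x, -y, -z); pixel columns grow to the right and rows downward; lengths in mm; the calibration is good to about 2 mm. A picture is of the moment at which its call begins: read the wrist's pose just before it. There is no depth.
- workorder.close_job(): hands the job in; it is judged then, once.
The state is a dict: "time": time; "joint_positions": joint angles; "dq": joint speeds; "tau": joint torques, N m; "tool_pos": TCP position; "tcp_rot": TCP orientation; "contact_force": force on the tool from outside, world axes, zero at the start; "moment": the same for the moment, N m; "grip_width": finger opening in mm; "finger_force": force on a finger pad.
Only numpy, scipy, OpenCV 4.12 (cv2) and the standard library are available. Lean on these libraries where they do the work, as an engineer would, in place of code of your own. Each camera call takes 0.05 s, during which the arm holds its last target. There are 200 camera calls.

### The job

Fetch the red glasses case from behind the row on the wooden organiser: first stand the amber bottle, the white jar and the green can on the blue felt mat, without shifting the case, then lay the case flat inside the rim of the dark valet tray while all three are still on the mat. Then put each of the three back on the very spot where it stood at the start; keep them upright throughout and do not disturb the ring dish, the candle or the alarm clock.

Things in the scene. Friction and masses are not known exactly. Their poses are not given: they have to be found in the camera images.
- amber_bottle: Amber glass bottle, round, body 44 mm across and 90 mm high with a paper band, black cap 26 mm across on top, 112 mm high in all. Origin: centre of its underside, z up along its axis. Stands upright on one of the three cork spots of the organiser, which one varies; 90 to 235 g.
- white_jar: White ceramic jar with a brass band low down, round, 46 mm across and 84 mm high, brass lid 43 mm across on top, 98 mm high in all. Origin: centre of its underside, z up along its axis. Stands upright on one of the three cork spots of the organiser, which one varies; 90 to 235 g.
- green_can: Green metal can with an aluminium band low down, round, 42 mm across and 92 mm high, white cap 34 mm across on top, 108 mm high in all. Origin: centre of its underside, z up along its axis. Stands upright on one of the three cork spots of the organiser, which one varies; 90 to 235 g.
- glasses_case: Red hard glasses case, a rounded box 150 mm long, 54 mm wide, 38 mm high with a brass seam, 100 to 190 g. Origin: centre of its underside; x along its length, y across its width, z up. At the start it lies along the organiser behind the row of three, about 10 mm from them, with at least 40 mm free behind it; the three stand too close for a gripper to take it.
- organiser: Fixed flat wooden board, 150 mm deep (x) by 240 mm wide (y), 12 mm thick, no rim. Origin: centre of its underside on the table; x points from the row of containers to the case. Three cork spots 56 mm across lie at x = -35 mm, y = -58, 0 and +58 mm (neighbours stand about 14 mm apart), a grey felt strip for the case at x = +25 mm. The containers stand within 3 mm of the middle of the spots.
- felt_mat: Fixed blue felt mat, 230 mm (x) by 100 mm (y), 4 mm thick, empty at the start: the side area for the three containers. Origin: centre of its underside on the table. Lies on the left or the right of the organiser.
- valet_tray: Fixed shallow dark wooden tray with grey lining, outside 190 mm (x) by 96 mm (y), inside 176 by 82 mm; floor 5 mm above the table, rim 11 mm above the table. Origin: centre of its underside, x along its length. Empty at the start, on the other side of the organiser from the mat.
- ring_dish: Bystander: loose blue ceramic dish, 76 mm across, 18 mm high, on the robot's side of the organiser. Origin: centre of its underside.
- candle: Bystander: loose candle in a terracotta pot, 64 mm across, 63 mm high with its wick, on the far side of the organiser. Origin: centre of its underside.
- alarm_clock: Bystander: loose white alarm clock, 40 mm (x) by 85 mm (y), 76 mm high with its brass button, beyond the mat or tray. Origin: centre of its underside.
Mind the look-alikes: they are no part of the job. What is shaped like the valet_tray but purple is not meant.

How it is judged:
By the outcome, as a careful person would: the job done as asked, in the order asked, and still so for the second after the job is handed in, with the robot touching nothing.
It also fails if it takes over 144 s, if anything falls off the work surface, if the arm or the gripper's body presses on something with over 40 N, if the wrist force passes 120 N, or if a joint passes its speed limit or range.

## Working session

There is one attempt and no reset: what is moved stays moved. The work goes in short steps, Python scripts to look and compute and a shell command to move; the robot and the scene stay as the last step left them, time stands still between calls to the robot, and variables do not carry over. Pictures are saved under pics/ and viewed, at most 14 in all, crops included, and the job is handed in when it is done.

```bash
ls; mkdir -p pics; cat > h.py <<'E'
import numpy as np, cv2
from plant import get_obs, vision, workorder
def cap(n,save=None):
    o=get_obs(); c=vision.capture(n)
    if save: cv2.imwrite('pics/'+save,c['pixels'][:,:,::-1])
    return o,c
E
python3 - <<'E'
from h import *
print(get_obs())
for n in ('scene','side','wrist'):
    o,c=cap(n,n+'0.png'); print({k:(v if k!='pixels' else v.shape) for k,v in c.items()})
E
```

```text
pics
{'time': 0.0, 'joint_positions': array([-1.44798665e+00,  3.42705258e-01,  1.52497993e+00, -4.90262694e-06,
        1.27538443e+00, -1.45985005e-01]), 'dq': array([ 0.00087866,  0.00130285, -0.00173566,  0.00081508, -0.00070759,
       -0.00070267]), 'tau': array([ 3.33624957e-03, -4.31235230e+01, -2.44218636e+01,  7.20926025e-02,
        5.60331834e-02, -1.41792975e-04]), 'tool_pos': array([ 139.40383629, -505.75333692,  226.06696173]), 'tcp_rot': array([-3.14013071e+00, -2.10212266e-04,  2.68795954e-01]), 'contact_force': array([-0.17529003, -0.89428246, -0.27802701]), 'moment': array([ 0.02343139, -0.02195744,  0.00759775]), 'finger_force': 0.0, 'grip_width': 91.87646388133786}
{'pixels': (480, 640, 3), 'vfov': 57.731977299005855, 'cx': 320.73269539803704, 'cy': 242.9307854872145, 'pose': array([[-7.85479290e-02, -6.79250273e-01,  7.29691229e-01,
         1.15384180e+03],
       [ 9.96910244e-01, -5.38372840e-02,  5.71971316e-02,
         5.65352054e+01],
       [ 4.33426654e-04,  7.31929377e-01,  6.81380363e-01,
         6.17346588e+02],
       [ 0.00000000e+00,  0.00000000e
[... 263 characters left out ...]
1210e-02, -6.68249071e-01,  7.39179944e-01,
         8.31179250e+02],
       [ 6.53700812e-03,  7.41416208e-01,  6.71013617e-01,
         8.10066776e+02],
       [ 0.00000000e+00,  0.00000000e+00,  0.00000000e+00,
         1.00000000e+00]])}
{'pixels': (480, 640, 3), 'vfov': 64.2023089101248, 'cx': 321.8661122862155, 'cy': 245.35959026916703, 'T_tool_cam': array([[ 5.64396352e-04,  9.69893989e-01,  2.43526862e-01,
         6.37992599e+01],
       [ 9.99999787e-01, -6.27181217e-04,  1.80280154e-04,
         7.65280762e-02],
       [ 3.27588111e-04,  2.43526708e-01, -9.69894136e-01,
        -1.57401785e+02],
       [ 0.00000000e+00,  0.00000000e+00,  0.00000000e+00,
         1.00000000e+00]])}
```

View pics/scene0.png

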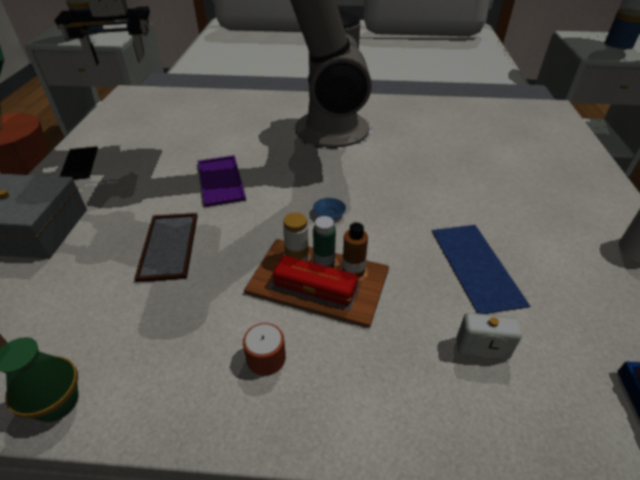

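View pics/side0.png

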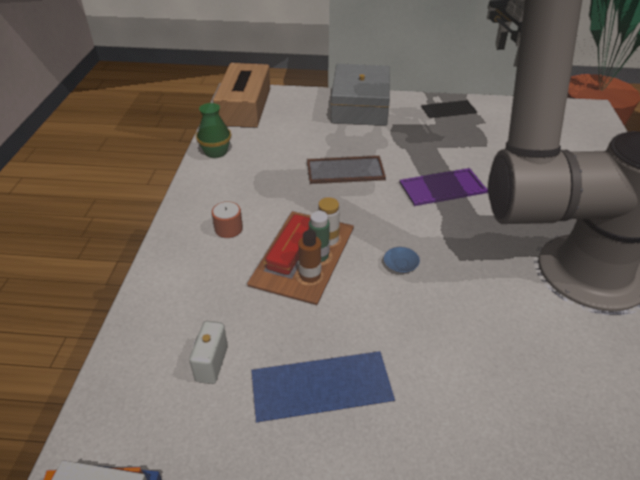

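Candidates in the scene view:
- **Tray:** dark with grey lining (168,246), not the purple one (221,180) or the black slab (80,162).
- **Case:** red box (315,280), not the terracotta candle (265,348).
- **Can:** green with white cap (324,240), not the vase (38,385).
- **Jar:** brass lid (296,235). **Bottle:** black cap (356,245).
- **Mat:** flat blue (480,267), not the ring dish (329,210) or the blue object (632,385).

Next I check these in a close crop and measure them.

```bash
cat >> h.py <<'E'
def ray(c,uv,o=None):
    uv=np.atleast_2d(np.float64(uv)); f=240/np.tan(np.radians(c['vfov'])/2)
    d=np.c_[(uv[:,0]-c['cx'])/f,-(uv[:,1]-c['cy'])/f,-np.ones(len(uv))]
    if 'pose' in c: T=c['pose']
    else:
        from scipy.spatial.transform import Rotation as R
        W=np.eye(4); W[:3,:3]=R.from_euler('xyz',o['tcp_rot']).as_matrix(); W[:3,3]=o['tool_pos']; T=W@c['T_tool_cam']
    return T[:3,3], d@T[:3,:3].T
def onz(c,uv,z,o=None):
    p,d=ray(c,uv,o); return (p+d*((z-p[2])/d[:,2])[:,None])[:,:2]
def big(mask,roi=None):
    m=mask.astype(np.uint8)*255
    if roi: k=np.zeros_like(m); x0,y0,x1,y1=roi; k[y0:y1,x0:x1]=1; m=m*k
    cs,_=cv2.findContours(m,cv2.RETR_EXTERNAL,cv2.CHAIN_APPROX_NONE)
    return max(cs,key=cv2.contourArea)[:,0,:]
def rect(P):
    (c,s,a)=cv2.minAreaRect(np.float32(P)); 
    if s[0]<s[1]: s=s[::-1]; a+=90
    return np.round(c,1),np.round(s,1),round((a+90)%180-90,1)   # long side direction, deg
def hsv(c): 
    h=cv2.cvtColor(c['pixels'],cv2.COLOR_RGB2HSV).astype(int); return h[...,0],h[...,1],h[...,2]
E
python3 - <<'E'
from h import *
for n,R in (('scene',dict(org=(235,225,400,330),mat=(420,215,540,320),tray=(125,205,205,290),case=(260,245,370,310))),
            ('side',dict(org=(240,205,360,305),mat=(240,345,400,425),tray=(295,145,395,190),case=(255,205,320,280)))):
    o,c=cap(n); h,s,v=hsv(c)
    M=dict(mat=(h>100)&(h<125)&(s>90),org=((h<20)|(h>172))&(s>70)&(v>40),tray=(v<100),case=((h<6)|(h>174))&(s>170)&(v>70))
    for k,z in (('mat',4),('org',12),('tray',11),('case',31)):
        q=big(M[k],R[k]); print(n,k,rect(onz(c,q,z)),q.min(0),q.max(0))
    if n=='scene': im=c['pixels'][190:340,120:400]; cv2.imwrite('pics/crop.png',cv2.resize(im,None,fx=2.8,fy=2.8,interpolation=2)[:,:,::-1])
    T=dict(jar=((296,219),110),can=((324,224),120),bot=((356,230),124)) if n=='scene' else dict(jar=((329,204),110),can=((319,217),120),bot=((310,237),124))
    for k,(u,z) in T.items(): print(k,onz(c,u,z).round(1))
E
```

```text
scene mat (array([535.4, 314.1]), array([226. ,  97.8]), 14.7) [433 226] [528 312]
scene org (array([599.9,   8.8]), array([239.4, 155.4]), 75.1) [245 239] [388 326]
scene tray (array([ 534.8, -304.7]), array([207. , 106.8]), 10.0) [133 212] [197 283]
scene case (array([609.3,   4. ]), array([152. ,  52.3]), 74.2) [274 256] [357 294]
jar [[550.4 -35.9]]
can [[572.1  16.7]]
bot [[588.2  73. ]]
side mat (array([530.5, 318. ]), array([223.8,  95.3]), 14.7) [253 353] [392 420]
side org (array([595.3,  14. ]), array([242.3, 148.6]), 75.4) [247 212] [352 303]
side tray (array([ 524.7, -298.1]), array([187.6, 106.3]), 10.2) [307 156] [385 183]
side case (array([622.8,  -8.8]), array([148.9,  48.6]), 74.4) [268 216] [307 264]
jar [[545.7 -33.2]]
can [[561.2  20.9]]
bot [[572.2  84.1]]
```

View pics/crop.png

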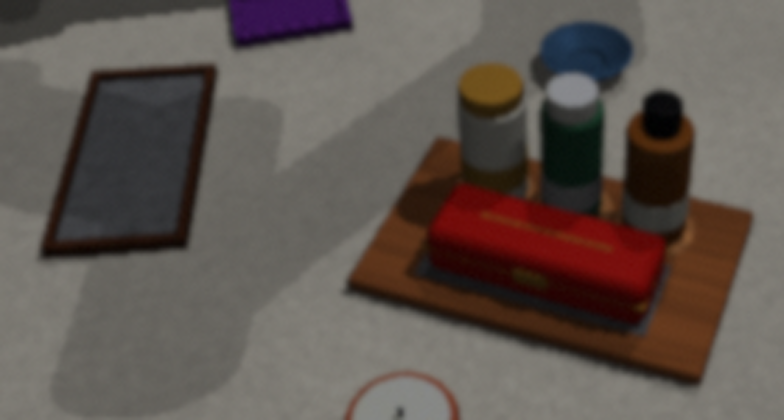

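```bash
python3 -m pendant '{"dp":[[0.593,-0.399,-0.073],[0.593,-0.399,-0.073],[0.593,-0.399,-0.073],[0.593,-0.399,-0.073],[0.593,-0.399,-0.073],[0.593,-0.399,-0.073],[0.593,-0.399,-0.073],[0.593,-0.399,-0.073]],"rotation":[[0,0,-1.04],[0,0,-1.04],[0,0,-1.04],[0,0,-1.04],[0,0,-1.04],[0,0,-1.04],[0,0,-1.04],[0,0,-1.04]]}'
cat >> h.py <<'E'
def go(x,y,z,yawdeg):   # prints the shift/turn from the measured pose to a target (tool pointing down)
    from scipy.spatial.transform import Rotation as R
    o=get_obs(); A=R.from_euler('xyz',o['tcp_rot']); B=R.from_euler('xyz',[np.pi,0,np.radians(yawdeg)])
    d=A.inv().apply(np.array([x,y,z])-o['tool_pos'])/1000
    print('dp',d.round(4),'rot',(A.inv()*B).as_rotvec().round(4),'dist',round(np.linalg.norm(d),3),'t',round(o['time'],2))
E
python3 -c "
from h import *; go(605,36,300,75)"
```

```text
time: 1.25
tool_pos: [464.6, -127.1, 277.9]
tcp_rot: [3.141, 0.0, 1.309]
contact_force: [0.9, -0.4, 1.2]
grip_width: 91.9
finger_force: 0.0
dp [ 0.1939  0.0933 -0.0221] rot [ 0.0006  0.0003 -0.0002] dist 0.216 t 1.25
```

```bash
python3 -m pendant '{"dp":[[0.05,0.024,-0.006],[0.1,0.048,-0.011],[0.15,0.072,-0.017],[0.194,0.093,-0.022],[0.194,0.093,-0.022],[0.194,0.093,-0.022]],"rotation":[[0,0,0],[0,0,0],[0,0,0],[0,0,0],[0,0,0],[0,0,0]]}'
python3 - <<'E'
from h import *
o,c=cap('wrist','w1.png'); print(o['tool_pos'],o['tcp_rot'])
np.savez('w1.npz',pix=c['pixels'],vfov=c['vfov'],cx=c['cx'],cy=c['cy'],T=c['T_tool_cam'],tp=o['tool_pos'],tr=o['tcp_rot'])
E
```

```text
time: 2.0
tool_pos: [603.2, 34.2, 299.0]
tcp_rot: [-3.14, 0.001, 1.309]
contact_force: [-1.5, -0.6, -0.6]
grip_width: 91.9
finger_force: 0.0
[603.21780301  34.20702177 298.95534788] [-3.14043268e+00  7.96946603e-04  1.30912163e+00]
```

View pics/w1.png

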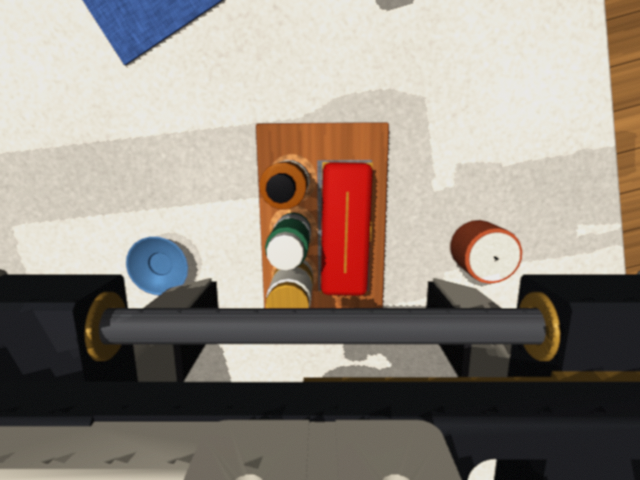

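Wrist view: bottle cap (281,187), can cap (287,251), jar lid (288,296) half hidden by the gripper, case (347,228), dish (157,264), candle (487,251). I'll move back along tool x to see all of them.

```bash
python3 -m pendant '{"dp":[[-0.04,0,0],[-0.08,0,0],[-0.1,0,0],[-0.1,0,0],[-0.1,0,0]],"rotation":[[0,0,0],[0,0,0],[0,0,0],[0,0,0],[0,0,0]]}'
cat >> h.py <<'E'
def wmeas(tag):
    o,c=cap('wrist','w%s.png'%tag); h,s,v=hsv(c); g=np.zeros(h.shape,bool); g[:300]=1
    out={}
    def circ(m,z,k):
        try: q=big(m&g); P=np.float32(onz(c,q,z,o)); (x,y),r=cv2.minEnclosingCircle(P); e=P.mean(0); (ex,ey),ax,_=cv2.fitEllipse(P); out[k]=(round(ex,1),round(ey,1),round(ax[0],1),round(ax[1],1))
        except Exception as e: out[k]=str(e)[:50]
    return o,c,h,s,v,g,out,circ
E
python3 - <<'E'
from h import *
o,c,h,s,v,g,out,circ=wmeas('2'); print(o['tool_pos'],o['tcp_rot'])
for nm in [(281,187),(287,251),(288,296)]: pass
q=big(((h<6)|(h>174))&(s>190)&(v>90)&g&(np.arange(640)[None]<420)); print('case',rect(onz(c,q,31,o)),rect(onz(c,q,45,o)))
q=big((h>3)&(h<22)&(s>80)&g&(v>60)); print('org',rect(onz(c,q,12,o)))
E
```

```text
time: 2.68
tool_pos: [577.8, -61.5, 299.6]
tcp_rot: [3.141, -0.001, 1.309]
contact_force: [0.3, 0.6, 0.5]
grip_width: 91.7
finger_force: 0.0
[577.84340663 -61.45276079 299.63515845] [ 3.14141793e+00 -5.09092378e-04  1.30888394e+00]
case (array([621.6,   5. ]), array([152.4,  54.7]), 74.1) (array([620.7,   4.9]), array([147.4,  52.9]), 74.1)
org (array([595.9,   8.9]), array([237.9, 148.4]), 75.4)
```

View pics/w2.png

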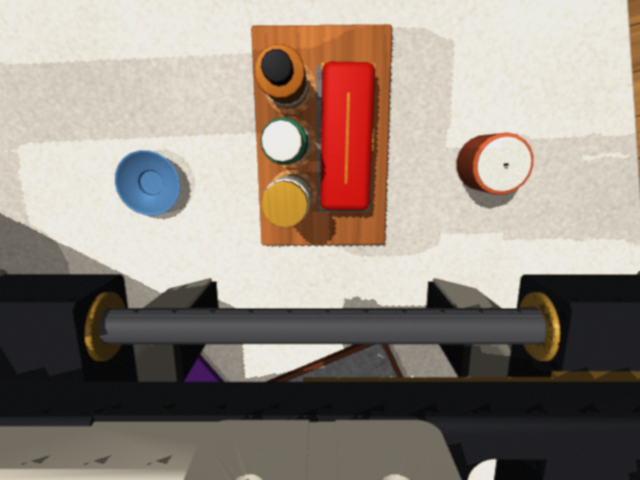

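Everything is in view: bottle cap (276,67), can cap (284,140), jar lid (285,201), case (347,135), dish (149,182), candle (497,163).

```bash
python3 - <<'E'
from h import *
o,c,h,s,v,g,out,circ=wmeas('2b'); U,V=np.meshgrid(range(640),range(480))
near=lambda u,w,r:(abs(U-u)<r)&(abs(V-w)<r)
circ((v<60)&near(276,67,24),124,'bot cap'); circ((s<60)&(v>130)&near(284,140,24),120,'can cap')
circ((h>15)&(h<28)&(s>120)&(v>110)&near(285,203,28),110,'jar lid'); circ((h>95)&(h<125)&(s>100)&near(149,182,60),18,'dish'); circ((s<60)&(v>150)&near(500,162,34),58,'candle')
for k in out.items(): print(k)
a=np.radians(75.4); X=np.array([np.sin(a),-np.cos(a)]); Y=np.array([np.cos(a),np.sin(a)]); 
for y in (-58,0,58): print('spot',y,(np.array([596.5,9.5])-35*X+y*Y).round(1))
o,c=cap('side'); h,s,v=hsv(c); q=big((v>60)&(s<60)&(np.hypot(U-209,V-340)<0)) if 0 else None
print('clock base pts',onz(c,[(192,377),(213,381),(227,340)],0), onz(c,[(197,330),(225,322),(207,338)],76))
E
```

```text
('bot cap', (575.4, 72.0, 22.8, 26.0))
('can cap', (561.8, 17.4, 32.9, 33.4))
('jar lid', (547.7, -37.0, 41.2, 41.8))
('dish', (392.3, 16.5, 70.8, 71.5))
('candle', (769.2, -60.7, 52.3, 52.5))
spot -58 [548.  -37.8]
spot 0 [562.6  18.3]
spot 58 [577.3  74.4]
clock base pts [[751.45951908 319.81084339]
 [714.00249008 324.37976496]
 [708.67934832 238.07320247]] [[742.15572865 277.95736802]
 [699.36235275 257.13816113]
 [721.60275763 292.65382453]]
```

```bash
python3 -c "
from h import *; go(576,72.7,150,75.2)"
```

```text
dp [ 0.1287 -0.0363  0.1495] rot [-0.0001 -0.0002 -0.0022] dist 0.201 t 2.83
```

```bash
python3 -m pendant '{"dp":[[0.035,-0.01,0.04],[0.075,-0.021,0.085],[0.112,-0.032,0.13],[0.1287,-0.0363,0.1495],[0.1287,-0.0363,0.1495],[0.1287,-0.0363,0.1495]],"rotation":[[0,0,0],[0,0,0],[0,0,0],[0,0,0],[0,0,0],[0,0,0]]}'
python3 -c "
from h import *; go(576,72.7,63,75.2)
o,c=cap('wrist','w3.png')"
```

```text
time: 3.58
tool_pos: [576.8, 71.3, 151.1]
tcp_rot: [3.14, -0.0, 1.309]
contact_force: [0.3, -0.2, 0.8]
grip_width: 92.1
finger_force: 0.0
dp [ 0.0011 -0.0013  0.0881] rot [ 0.0019 -0.0001 -0.0033] dist 0.088 t 3.58
```

View pics/w3.png

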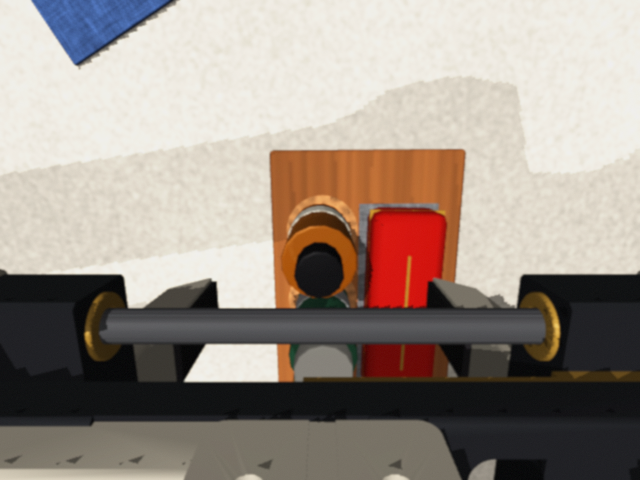

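The bottle cap is at (320,270), centred between the fingers (columns 215 and 430). I descend and grip.

```bash
python3 -m pendant '{"dp":[[0,0,0.03],[0.001,-0.001,0.06],[0.001,-0.001,0.08],[0.001,-0.001,0.088],[0.001,-0.001,0.088],[0.001,-0.001,0.088]],"rotation":[[0,0,0],[0,0,0],[0,0,0],[0,0,0],[0,0,0],[0,0,0]]}'
python3 -m pendant '{"dp":[[0,0,0],[0,0,0],[0,0,0],[0,0,0],[0,0,0],[0,0,0]],"rotation":[[0,0,0],[0,0,0],[0,0,0],[0,0,0],[0,0,0],[0,0,0]]}' 0.03
python3 -c "
from h import *; go(602.6,334.3,140,14.7)"
```

```text
time: 4.38
tool_pos: [576.2, 72.5, 63.2]
tcp_rot: [3.139, -0.0, 1.308]
contact_force: [0.2, 0.8, 0.9]
grip_width: 92.1
finger_force: 0.0
time: 5.12
tool_pos: [575.3, 72.8, 61.9]
tcp_rot: [3.142, 0.0, 1.309]
contact_force: [-0.2, -0.4, -0.2]
grip_width: 43.7
finger_force: 30.0
dp [ 0.2597 -0.0414 -0.0781] rot [0.0000e+00 1.0000e-04 1.0522e+00] dist 0.274 t 5.12
```

```bash
python3 -m pendant '{"dp":[[0,0,-0.03],[0,0,-0.07],[0.03,-0.005,-0.078],[0.08,-0.013,-0.078],[0.13,-0.021,-0.078],[0.18,-0.029,-0.078],[0.23,-0.037,-0.078],[0.26,-0.0414,-0.078]],"rotation":[[0,0,0],[0,0,0],[0,0,0.1],[0,0,0.28],[0,0,0.46],[0,0,0.64],[0,0,0.82],[0,0,0.98]]}'
python3 -c "
from h import *; go(602.6,334.3,70,14.7)"
```

```text
time: 6.12
tool_pos: [602.0, 337.1, 139.2]
tcp_rot: [-3.141, 0.001, 0.325]
contact_force: [0.1, 0.6, -1.6]
grip_width: 43.6
finger_force: 30.0
dp [-0.0003  0.0029  0.0692] rot [-0.0001  0.0009  0.0686] dist 0.069 t 6.12
```

```bash
python3 -m pendant '{"dp":[[0,0.002,0.02],[0,0.0025,0.05],[0,0.0025,0.07],[0,0.0025,0.08],[0,0.0025,0.083],[0,0.0025,0.085],[0,0.0025,0.0855]],"rotation":[[0,0,0.069],[0,0,0.069],[0,0,0.069],[0,0,0.069],[0,0,0.069],[0,0,0.069],[0,0,0.069]]}'
```

```text
time: 7.0
tool_pos: [603.9, 332.4, 55.2]
tcp_rot: [-3.141, -0.001, 0.26]
contact_force: [0.8, 0.0, -1.2]
grip_width: 43.6
finger_force: 30.0
```

```bash
python3 -m pendant '{"dp":[[0,0,0.0007],[0,0,0.0007]],"rotation":[[0,0,0],[0,0,0]]}'
python3 -m pendant '{"dp":[[0,0,0],[0,0,0],[0,0,0],[0,0,0],[0,0,-0.02],[0,0,-0.05],[0,0,-0.09],[0,0,-0.1]],"rotation":[[0,0,0],[0,0,0],[0,0,0],[0,0,0],[0,0,0],[0,0,0],[0,0,0],[0,0,0]]}' 0.0915
python3 -c "
from h import *; go(562,17.7,155,75.2)"
```

```text
time: 7.25
tool_pos: [603.6, 332.3, 54.1]
tcp_rot: [3.142, -0.0, 0.26]
contact_force: [0.1, 0.6, -0.8]
grip_width: 43.4
finger_force: 30.0
time: 8.25
tool_pos: [604.8, 332.8, 157.1]
tcp_rot: [-3.141, -0.006, 0.26]
contact_force: [0.8, -0.0, 0.3]
grip_width: 91.2
finger_force: 0.0
dp [-0.1223  0.2936  0.0012] rot [ 0.0023 -0.0053 -1.0527] dist 0.318 t 8.25
```

```bash
python3 -m pendant '{"dp":[[-0.015,0.036,0],[-0.035,0.086,0],[-0.055,0.136,0],[-0.08,0.19,0],[-0.1,0.245,0],[-0.1223,0.2936,0],[-0.1223,0.2936,0],[-0.1223,0.2936,0]],"rotation":[[0,0,-0.18],[0,0,-0.36],[0,0,-0.54],[0,0,-0.72],[0,0,-0.9],[0,0,-1.0527],[0,0,-1.0527],[0,0,-1.0527]]}'
python3 -c "
from h import *; go(562,17.7,63,75.2)"
```

```text
time: 9.25
tool_pos: [560.5, 17.4, 153.3]
tcp_rot: [-3.141, -0.0, 1.31]
contact_force: [0.7, -0.3, -0.5]
grip_width: 91.3
finger_force: 0.0
dp [0.0007 0.0014 0.0902] rot [-0.0009 -0.0002 -0.0022] dist 0.09 t 9.25
```

```bash
python3 -m pendant '{"dp":[[0,0.001,0.03],[0,0.001,0.06],[0,0.001,0.08],[0,0.001,0.09],[0,0.001,0.09],[0,0.001,0.09]],"rotation":[[0,0,0],[0,0,0],[0,0,0],[0,0,0],[0,0,0],[0,0,0]]}'
python3 -m pendant '{"dp":[[0,0,0],[0,0,0],[0,0,0],[0,0,0],[0,0,0],[0,0,0]],"rotation":[[0,0,0],[0,0,0],[0,0,0],[0,0,0],[0,0,0],[0,0,0]]}' 0.03
python3 -c "
from h import *; go(533,316,140,14.7)"
```

```text
time: 10.0
tool_pos: [562.3, 17.2, 64.6]
tcp_rot: [3.14, -0.0, 1.313]
contact_force: [-0.1, 0.0, 0.4]
grip_width: 91.7
finger_force: 0.0
time: 10.75
tool_pos: [561.8, 16.8, 63.8]
tcp_rot: [3.141, 0.0, 1.312]
contact_force: [0.5, 0.4, 0.4]
grip_width: 41.3
finger_force: 30.0
dp [ 0.2819 -0.1042 -0.0762] rot [ 3.0000e-04 -1.0000e-04  1.0559e+00] dist 0.31 t 10.75
```

```bash
python3 -m pendant '{"dp":[[0,0,-0.03],[0,0,-0.07],[0.035,-0.013,-0.076],[0.085,-0.031,-0.076],[0.14,-0.052,-0.076],[0.195,-0.072,-0.076],[0.25,-0.092,-0.076],[0.282,-0.104,-0.076]],"rotation":[[0,0,0],[0,0,0],[0,0,0.12],[0,0,0.3],[0,0,0.48],[0,0,0.66],[0,0,0.84],[0,0,1.0]]}'
python3 -c "
from h import *; go(533,316,55,14.7)"
```

```text
time: 11.75
tool_pos: [532.2, 318.7, 139.4]
tcp_rot: [-3.141, 0.001, 0.309]
contact_force: [0.0, -0.4, -1.8]
grip_width: 41.4
finger_force: 30.0
dp [-0.      0.0028  0.0844] rot [-0.0002  0.0005  0.052 ] dist 0.084 t 11.75
```

```bash
python3 -m pendant '{"dp":[[0,0.002,0.02],[0,0.0025,0.05],[0,0.0025,0.07],[0,0.0025,0.08],[0,0.0025,0.082],[0,0.0025,0.083],[0,0.0025,0.0838],[0,0.0025,0.0838]],"rotation":[[0,0,0.052],[0,0,0.052],[0,0,0.052],[0,0,0.052],[0,0,0.052],[0,0,0.052],[0,0,0.052],[0,0,0.052]]}'
```

```text
time: 12.75
tool_pos: [534.2, 313.8, 56.5]
tcp_rot: [-3.142, -0.001, 0.261]
contact_force: [0.3, 0.6, -1.5]
grip_width: 41.3
finger_force: 30.0
```

```bash
python3 -m pendant '{"dp":[[0,0,0.0005],[0,0,0.001],[0,0,0.001]],"rotation":[[0,0,0],[0,0,0],[0,0,0]]}'
python3 -m pendant '{"dp":[[0,0,0],[0,0,0],[0,0,0],[0,0,0],[0,0,-0.02],[0,0,-0.05],[0,0,-0.09],[0,0,-0.1]],"rotation":[[0,0,0],[0,0,0],[0,0,0],[0,0,0],[0,0,0],[0,0,0],[0,0,0],[0,0,0]]}' 0.0915
python3 -c "
from h import *; go(547.8,-37.2,155,75.2)"
```

```text
time: 13.12
tool_pos: [534.2, 313.7, 55.7]
tcp_rot: [3.142, -0.001, 0.26]
contact_force: [-0.1, -1.0, 5.9]
grip_width: 41.5
finger_force: 30.0
time: 14.12
tool_pos: [535.2, 314.3, 157.8]
tcp_rot: [-3.141, -0.005, 0.261]
contact_force: [0.7, 0.2, 0.4]
grip_width: 91.5
finger_force: 0.0
dp [-0.0783  0.3429  0.0022] rot [ 0.002  -0.0049 -1.0519] dist 0.352 t 14.12
```

```bash
python3 -m pendant '{"dp":[[-0.008,0.036,0],[-0.02,0.09,0],[-0.032,0.145,0],[-0.045,0.2,0],[-0.058,0.255,0],[-0.07,0.31,0],[-0.0783,0.3429,0.001],[-0.0783,0.3429,0.001]],"rotation":[[0,0,-0.18],[0,0,-0.36],[0,0,-0.54],[0,0,-0.72],[0,0,-0.9],[0,0,-1.0519],[0,0,-1.0519],[0,0,-1.0519]]}'
python3 -m pendant '{"dp":[[0,0,0],[0,0,0]],"rotation":[[0,0,0],[0,0,0]]}'
python3 -c "
from h import *; go(547.8,-37.2,62,75.2)"
```

```text
time: 15.12
tool_pos: [546.0, -40.1, 152.9]
tcp_rot: [-3.14, 0.0, 1.308]
contact_force: [0.6, 0.0, -0.1]
grip_width: 92.0
finger_force: 0.0
time: 15.38
tool_pos: [546.4, -36.6, 153.7]
tcp_rot: [-3.141, -0.0, 1.314]
contact_force: [0.1, -0.1, -1.1]
grip_width: 91.5
finger_force: 0.0
dp [-0.0002  0.0015  0.0917] rot [-0.0005 -0.0001  0.0014] dist 0.092 t 15.38
```

```bash
python3 -m pendant '{"dp":[[0,0.001,0.03],[0,0.001,0.06],[0,0.001,0.08],[0,0.001,0.091],[0,0.001,0.091],[0,0.001,0.091]],"rotation":[[0,0,0],[0,0,0],[0,0,0],[0,0,0],[0,0,0],[0,0,0]]}'
python3 -m pendant '{"dp":[[0,0,0],[0,0,0],[0,0,0],[0,0,0],[0,0,0],[0,0,0]],"rotation":[[0,0,0],[0,0,0],[0,0,0],[0,0,0],[0,0,0],[0,0,0]]}' 0.03
python3 -c "
from h import *; go(463.4,297.7,140,14.7)"
```

```text
time: 16.12
tool_pos: [548.2, -37.9, 63.9]
tcp_rot: [3.14, -0.0, 1.313]
contact_force: [0.1, 0.4, 0.2]
grip_width: 91.6
finger_force: 0.0
time: 16.88
tool_pos: [547.6, -38.1, 63.0]
tcp_rot: [3.141, 0.0, 1.312]
contact_force: [0.6, 0.5, -0.6]
grip_width: 45.3
finger_force: 30.0
dp [ 0.3031 -0.1672 -0.0771] rot [ 2.0000e-04 -0.0000e+00  1.0558e+00] dist 0.355 t 16.88
```

```bash
python3 -m pendant '{"dp":[[0,0,-0.03],[0,0,-0.07],[0.03,-0.017,-0.077],[0.08,-0.044,-0.077],[0.13,-0.072,-0.077],[0.18,-0.1,-0.077],[0.23,-0.127,-0.077],[0.275,-0.152,-0.077]],"rotation":[[0,0,0],[0,0,0],[0,0,0.12],[0,0,0.3],[0,0,0.48],[0,0,0.66],[0,0,0.84],[0,0,1.0]]}'
python3 -m pendant '{"dp":[[0.028,0.015,0],[0.028,0.015,0],[0.028,0.015,0]],"rotation":[[0,0,0],[0,0,0.04],[0,0,0.05]]}'
python3 -c "
from h import *; go(463.4,297.7,55,14.7)"
```

```text
time: 17.88
tool_pos: [471.3, 264.0, 139.7]
tcp_rot: [3.141, 0.001, 0.329]
contact_force: [1.7, 0.5, -2.0]
grip_width: 45.7
finger_force: 30.0
time: 18.25
tool_pos: [503.1, 257.3, 139.3]
tcp_rot: [3.142, 0.002, 0.284]
contact_force: [0.1, -0.2, -2.3]
grip_width: 45.6
finger_force: 30.0
dp [-0.0267 -0.0499  0.0843] rot [0.0001 0.0017 0.0275] dist 0.102 t 18.25
```

```bash
python3 -m pendant '{"dp":[[-0.013,-0.025,0],[-0.0267,-0.05,0],[-0.0267,-0.05,0.01],[-0.0267,-0.05,0.03],[-0.0267,-0.05,0.055],[-0.0267,-0.05,0.072],[-0.0267,-0.05,0.079],[-0.0267,-0.05,0.082]],"rotation":[[0,0,0.027],[0,0,0.027],[0,0,0.027],[0,0,0.027],[0,0,0.027],[0,0,0.027],[0,0,0.027],[0,0,0.027]]}'
python3 -m pendant '{"dp":[[0,0,0.001],[0,0,0.0015],[0,0,0.0015]],"rotation":[[0,0,0],[0,0,0],[0,0,0]]}'
```

```text
time: 19.25
tool_pos: [464.1, 297.5, 57.7]
tcp_rot: [3.141, 0.0, 0.257]
contact_force: [-0.1, -0.8, -1.9]
grip_width: 45.4
finger_force: 30.0
time: 19.62
tool_pos: [464.1, 297.9, 56.9]
tcp_rot: [-3.142, -0.001, 0.257]
contact_force: [-0.4, -0.2, -2.5]
grip_width: 45.8
finger_force: 30.0
```

```bash
python3 -m pendant '{"dp":[[0,0,0.0005],[0,0,0.001],[0,0,0.001]],"rotation":[[0,0,0],[0,0,0],[0,0,0]]}'
python3 -m pendant '{"dp":[[0,0,0],[0,0,0]],"rotation":[[0,0,0],[0,0,0]]}'
```

```text
time: 20.0
tool_pos: [463.9, 297.8, 55.4]
tcp_rot: [3.141, 0.0, 0.257]
contact_force: [-0.1, -0.6, -2.1]
grip_width: 45.7
finger_force: 30.0
time: 20.25
tool_pos: [464.0, 297.9, 55.5]
tcp_rot: [3.141, 0.0, 0.257]
contact_force: [-0.4, 0.3, -2.0]
grip_width: 45.1
finger_force: 30.0
```

```bash
python3 -m pendant '{"dp":[[0,0,0.0006],[0,0,0.0012],[0,0,0.0012]],"rotation":[[0,0,0],[0,0,0],[0,0,0]]}'
```

```text
time: 20.62
tool_pos: [464.2, 297.9, 55.0]
tcp_rot: [3.142, -0.001, 0.257]
contact_force: [-1.9, -0.6, 4.9]
grip_width: 45.5
finger_force: 30.0
```

```bash
python3 -m pendant '{"dp":[[0,0,0],[0,0,0],[0,0,0],[0,0,0],[0,0,-0.02],[0,0,-0.05],[0,0,-0.09],[0,0,-0.1]],"rotation":[[0,0,0],[0,0,0],[0,0,0],[0,0,0],[0,0,0],[0,0,0],[0,0,0],[0,0,0]]}' 0.0915
python3 - <<'E'
from h import *
go(600,-70,240,74.3)
o,c=cap('side','s2.png')
h,s,v=hsv(c); q=big(((h<6)|(h>174))&(s>170)&(v>70),(255,205,320,290)); print(rect(onz(c,q,31)),q.min(0),q.max(0))
E
```

```text
time: 21.62
tool_pos: [465.1, 298.4, 156.8]
tcp_rot: [-3.141, -0.005, 0.257]
contact_force: [0.2, -0.3, -0.9]
grip_width: 91.8
finger_force: 0.0
dp [ 0.0371  0.3906 -0.0833] rot [ 0.0018 -0.0046 -1.0395] dist 0.401 t 21.62
(array([622.2,  -7.6]), array([149.6,  48.5]), 73.5) [268 216] [313 265]
```

View pics/s2.png

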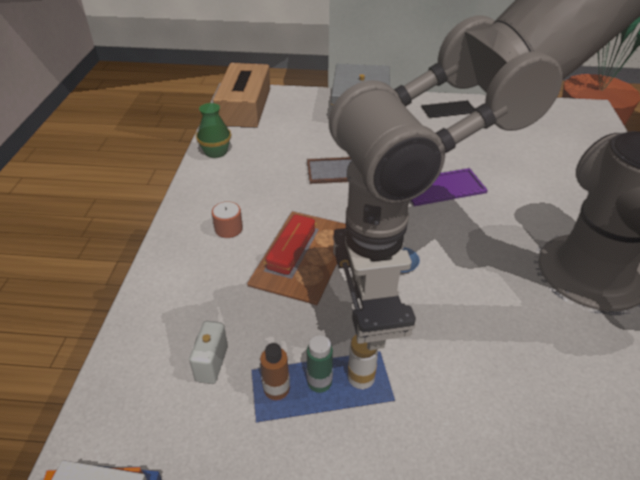

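All three stand upright on the mat at (275,375), (319,365) and (362,362), and the case at (291,243) has not moved. Next I take a wrist look at the case and measure the tray on the way.

```bash
python3 -m pendant '{"dp":[[0.004,0.04,-0.02],[0.009,0.095,-0.05],[0.014,0.15,-0.08],[0.019,0.205,-0.0833],[0.025,0.26,-0.0833],[0.03,0.315,-0.0833],[0.035,0.37,-0.0833],[0.037,0.3906,-0.0833]],"rotation":[[0,0,-0.15],[0,0,-0.3],[0,0,-0.45],[0,0,-0.6],[0,0,-0.75],[0,0,-0.9],[0,0,-1.0395],[0,0,-1.0395]]}'
python3 -m pendant '{"dp":[[0,0,0],[0,0,0],[0,0,0]],"rotation":[[0,0,0],[0,0,0],[0,0,0]]}'
python3 - <<'E'
from h import *
o,c,h,s,v,g,out,circ=wmeas('4')
q=big(((h<6)|(h>174))&(s>190)&(v>90)&g&(np.arange(640)[None]<450)); print(q.min(0),q.max(0),'case',rect(onz(c,q,31,o)),rect(onz(c,q,45,o)))
go(621.5,5,110,74.3)
E
```

```text
time: 22.68
tool_pos: [599.1, -73.4, 235.5]
tcp_rot: [-3.139, 0.001, 1.294]
contact_force: [0.1, -0.3, 0.6]
grip_width: 91.5
finger_force: 0.0
time: 23.05
tool_pos: [598.8, -68.7, 237.8]
tcp_rot: [-3.141, -0.0, 1.298]
contact_force: [0.2, 0.4, 0.4]
grip_width: 91.4
finger_force: 0.0
[295  43] [356 217] case (array([621.2,   5.5]), array([152.8,  54.1]), 74.1) (array([621.,   5.]), array([146.9,  52. ]), 74.1)
dp [0.0773 0.0018 0.1279] rot [ 0.0002 -0.0001  0.0015] dist 0.149 t 23.1
```

```bash
python3 -m pendant '{"dp":[[0.026,0.001,0.04],[0.052,0.0015,0.085],[0.077,0.0015,0.128],[0.077,0.0015,0.128],[0.077,0.0015,0.165],[0.077,0.0015,0.2],[0.077,0.0015,0.215],[0.077,0.0015,0.215]],"rotation":[[0,0,0],[0,0,0],[0,0,0],[0,0,0],[0,0,0],[0,0,0],[0,0,0],[0,0,0]]}'
python3 -m pendant '{"dp":[[0,0,0],[0,0,0]],"rotation":[[0,0,0],[0,0,0]]}'
python3 -c "
from h import *; go(621.2,5.3,22,74.2)"
```

```text
time: 24.1
tool_pos: [621.6, 2.9, 23.1]
tcp_rot: [3.141, 0.0, 1.297]
contact_force: [0.2, -0.1, 0.4]
grip_width: 91.6
finger_force: 0.0
time: 24.35
tool_pos: [622.3, 3.1, 24.2]
tcp_rot: [3.139, -0.0, 1.297]
contact_force: [-0.9, -0.1, -0.6]
grip_width: 91.5
finger_force: 0.0
dp [ 0.0018 -0.0017  0.0022] rot [ 0.0027 -0.0003  0.0016] dist 0.003 t 24.35
```

Grip, and meanwhile measure the tray in the scene view.

```bash
python3 -m pendant '{"dp":[[0.0015,-0.001,0.0015],[0.0015,-0.001,0.0015],[0.0015,-0.001,0.0015],[0.0015,-0.001,0.0015],[0.0015,-0.001,0.0015],[0.0015,-0.001,0.0015]],"rotation":[[0,0,0],[0,0,0],[0,0,0],[0,0,0],[0,0,0],[0,0,0]]}' 0.04
python3 -m pendant '{"dp":[[0,0,-0.02],[0,0,-0.05],[0,0,-0.08],[0,0,-0.08]],"rotation":[[0,0,0],[0,0,0],[0,0,0],[0,0,0]]}'
python3 - <<'E'
from h import *
o,c=cap('scene','sc3.png'); cv2.imwrite('pics/tray.png',cv2.resize(c['pixels'][200:300,120:220],None,fx=5,fy=5,interpolation=2)[:,:,::-1])
h,s,v=hsv(c); m=((h<15)|(h>165))&(s>60)&(v<110); q=big(m,(125,205,215,290)); print(rect(onz(c,q,11)),q.min(0),q.max(0))
o,c=cap('side','s3.png'); cv2.imwrite('pics/tray2.png',cv2.resize(c['pixels'][140:200,290:410],None,fx=5,fy=5,interpolation=2)[:,:,::-1])
h,s,v=hsv(c); m=((h<15)|(h>165))&(s>60)&(v<110); q=big(m,(295,145,400,190)); print(rect(onz(c,q,11)),q.min(0),q.max(0))
go(529,-300,100,10)
E
```

```text
time: 25.1
tool_pos: [620.9, 4.9, 21.1]
tcp_rot: [3.141, 0.0, 1.297]
contact_force: [0.8, 0.4, 0.1]
grip_width: 53.7
finger_force: 30.0
time: 25.6
tool_pos: [622.3, 4.8, 103.4]
tcp_rot: [3.137, -0.001, 1.297]
contact_force: [-0.2, 0.2, -0.9]
grip_width: 53.6
finger_force: 30.0
(array([ 533.5, -304.4]), array([197.3,  96.2]), 10.3) [135 213] [196 280]
(array([ 481.4, -262.2]), array([93.8, 13.2]), 11.3) [343 177] [381 181]
dp [-0.3183 -0.0053  0.0004] rot [-7.0000e-04  8.0000e-04  1.1221e+00] dist 0.318 t 25.7
```

View pics/sc3.png

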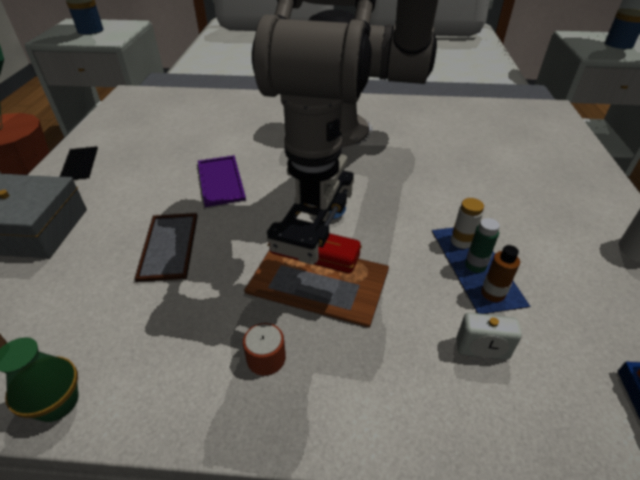

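The case is lifted at (340,250), and the three stand on the mat at (468,225), (484,245) and (502,275). The tray is at (168,246). I look at it from the wrist before placing.

```bash
python3 -c "
from h import *; go(345,-325,220,10)"
```

```text
dp [-0.3922 -0.1758 -0.1194] rot [-7.0000e-04  8.0000e-04  1.1221e+00] dist 0.446 t 25.7
```

```bash
python3 -m pendant '{"dp":[[-0.02,-0.01,-0.03],[-0.06,-0.027,-0.06],[-0.11,-0.049,-0.09],[-0.16,-0.072,-0.119],[-0.21,-0.094,-0.119],[-0.26,-0.116,-0.119],[-0.31,-0.139,-0.119],[-0.36,-0.161,-0.119]],"rotation":[[0,0,0.1],[0,0,0.25],[0,0,0.4],[0,0,0.55],[0,0,0.7],[0,0,0.85],[0,0,1.0],[0,0,1.122]]}'
python3 -m pendant '{"dp":[[0,0,0],[0,0,0],[0,0,0]],"rotation":[[0,0,0],[0,0,0],[0,0,0]]}'
python3 - <<'E'
from h import *
o,c=cap('wrist','w5.png'); h,s,v=hsv(c); print(o['tool_pos'],o['tcp_rot'],o['grip_width'])
m=((h<15)|(h>165))&(s>60)&(v<110)
cs,_=cv2.findContours(m.astype(np.uint8),0,1)
for q in cs:
    if cv2.contourArea(q)>800: q=q[:,0]; print(q.min(0),q.max(0),rect(onz(c,q,11,o)))
E
```

```text
time: 26.7
tool_pos: [366.6, -298.6, 218.6]
tcp_rot: [-3.139, 0.001, 0.17]
contact_force: [0.7, -0.2, -0.3]
grip_width: 53.7
finger_force: 30.0
time: 27.08
tool_pos: [369.0, -296.9, 219.6]
tcp_rot: [-3.141, 0.0, 0.177]
contact_force: [0.7, 0.1, -2.0]
grip_width: 53.9
finger_force: 30.0
[ 368.99155688 -296.91757317  219.56939839] [-3.14053910e+00  3.69183358e-04  1.76988418e-01] 53.86095575022843
[248 211] [320 309] (array([ 318.2, -268.3]), array([100.6,  71.9]), 9.2)
[324   0] [421 309] (array([ 419.3, -361.9]), array([292.9,  68.2]), -4.8)
```

View pics/w5.png

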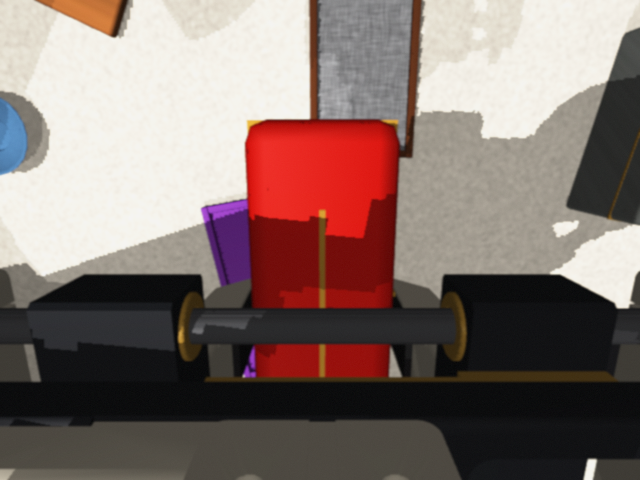

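The tray runs up the picture between columns 311 and 420, with its near right corner at (411,157). The case is in front.

```bash
python3 - <<'E'
from h import *
o,c=cap('wrist'); h,s,v=hsv(c); m=((h<15)|(h>165))&(s>60)&(v<110)
L=[];R=[]
for r in range(5,110,5):
    u=np.where(m[r,295:440])[0]+295; L.append((u.min(),r)); R.append((u.max()+1,r))
L=onz(c,L,11,o); R=onz(c,R,11,o)
for P in (L,R):
    vx,vy,x,y=cv2.fitLine(np.float32(P),1,0,.01,.01).ravel(); print('dir',round(np.degrees(np.arctan2(vy,vx)),2),'y at x=525',round(y+(525-x)*vy/vx,1))
C=onz(c,(410.5,157),11,o)[0]; print('corner',C)
a=np.radians(10.2); X=np.array([np.cos(a),np.sin(a)]);Y=np.array([-X[1],X[0]])
print('centre from corner', C+95*X+48*Y)
go(527,-302,80,10.2)
E
```

```text
dir 13.76 y at x=525 -259.8
dir 9.54 y at x=525 -354.8
corner [ 439.50004015 -368.17718441]
centre from corner [ 524.49855537 -304.1127449 ]
dp [0.1546 0.0328 0.1398] rot [-0.0004  0.0002 -0.0009] dist 0.211 t 27.18
```

```bash
python3 -m pendant '{"dp":[[0.03,0.007,0.02],[0.075,0.017,0.05],[0.12,0.027,0.085],[0.1543,0.034,0.12],[0.1543,0.034,0.14],[0.1543,0.034,0.15],[0.1543,0.034,0.15],[0.1543,0.034,0.15]],"rotation":[[0,0,0],[0,0,0],[0,0,0],[0,0,0],[0,0,0],[0,0,0],[0,0,0],[0,0,0]]}'
python3 - <<'E'
from h import *
go(527,-303.5,18,10.2)
o,c=cap('wrist','w6.png'); h,s,v=hsv(c); m=((h<15)|(h>165))&(s>60)&(v<110)
E
```

```text
time: 28.18
tool_pos: [526.6, -305.1, 71.4]
tcp_rot: [3.14, -0.001, 0.175]
contact_force: [-0.3, 0.2, -1.1]
grip_width: 54.0
finger_force: 30.0
dp [ 0.0006 -0.0016  0.0534] rot [ 0.0016 -0.0014 -0.0034] dist 0.053 t 28.18
```

View pics/w6.png

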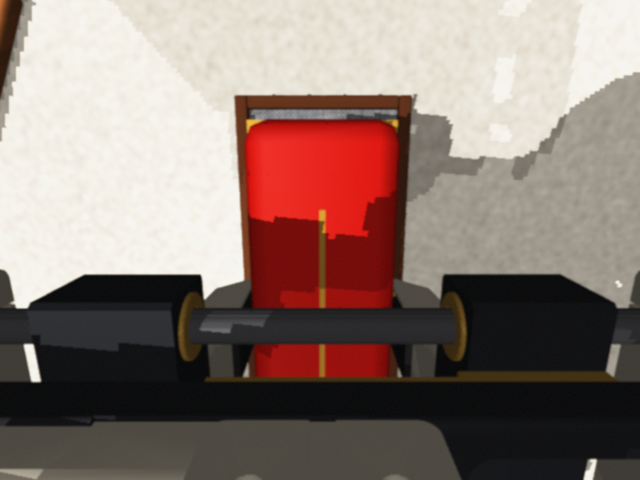

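The tray's far edge spans columns 235–411 at row 96 and the case is centred at column 322, so the sides are even. Lengthwise the case is about 3 mm too far, so I shift back and lower.

```bash
python3 -m pendant '{"dp":[[-0.003,0,0.02],[-0.003,0,0.035],[-0.003,0,0.045],[-0.003,0,0.05],[-0.003,0,0.0525],[-0.003,0,0.0525]],"rotation":[[0,0,0],[0,0,0],[0,0,0],[0,0,0],[0,0,0],[0,0,0]]}'
python3 -m pendant '{"dp":[[0,0,0.001],[0,0,0.0015],[0,0,0.0015]],"rotation":[[0,0,0],[0,0,0],[0,0,0]]}'
```

```text
time: 28.98
tool_pos: [523.4, -305.3, 17.8]
tcp_rot: [3.141, -0.0, 0.175]
contact_force: [-0.6, -0.2, -1.5]
grip_width: 53.9
finger_force: 30.0
time: 29.35
tool_pos: [523.3, -305.3, 16.2]
tcp_rot: [3.141, -0.0, 0.175]
contact_force: [-0.4, -0.0, -0.5]
grip_width: 53.7
finger_force: 30.0
```

```bash
python3 -m pendant '{"dp":[[0,0,0.0005],[0,0,0.001],[0,0,0.001]],"rotation":[[0,0,0],[0,0,0],[0,0,0]]}'
```

```text
time: 29.72
tool_pos: [523.3, -305.2, 15.1]
tcp_rot: [3.142, 0.0, 0.175]
contact_force: [0.2, -0.0, -1.5]
grip_width: 53.9
finger_force: 30.0
```

```bash
python3 -m pendant '{"dp":[[0,0,0.0005],[0,0,0.0008],[0,0,0.0008]],"rotation":[[0,0,0],[0,0,0],[0,0,0]]}'
```

```text
time: 30.1
tool_pos: [523.2, -305.2, 14.3]
tcp_rot: [-3.142, 0.0, 0.175]
contact_force: [1.0, -0.4, -1.4]
grip_width: 53.9
finger_force: 30.0
```

```bash
python3 -m pendant '{"dp":[[0,0,0.0005],[0,0,0.0007],[0,0,0.0007]],"rotation":[[0,0,0],[0,0,0],[0,0,0]]}'
python3 -m pendant '{"dp":[[0,0,0],[0,0,0],[0,0,0],[0,0,0],[0,0,-0.03],[0,0,-0.07],[0,0,-0.12],[0,0,-0.15]],"rotation":[[0,0,0],[0,0,0],[0,0,0],[0,0,0],[0,0,0],[0,0,0],[0,0,0],[0,0,0]]}' 0.08
python3 - <<'E'
from h import *
o,c=cap('scene'); cv2.imwrite('pics/tray3.png',cv2.resize(c['pixels'][190:300,110:230],None,fx=5,fy=5,interpolation=2)[:,:,::-1])
go(464.1,297.9,165,14.7)
E
```

```text
time: 30.48
tool_pos: [523.4, -305.3, 14.1]
tcp_rot: [3.141, -0.0, 0.175]
contact_force: [-1.9, 0.9, 5.9]
grip_width: 53.9
finger_force: 30.0
time: 31.48
tool_pos: [523.9, -305.7, 166.4]
tcp_rot: [3.139, -0.002, 0.175]
contact_force: [-0.8, 0.7, -0.6]
grip_width: 80.1
finger_force: 0.0
dp [ 0.0449 -0.6059  0.0013] rot [ 0.0069 -0.0057 -0.0818] dist 0.608 t 31.52
```

View pics/tray3.png

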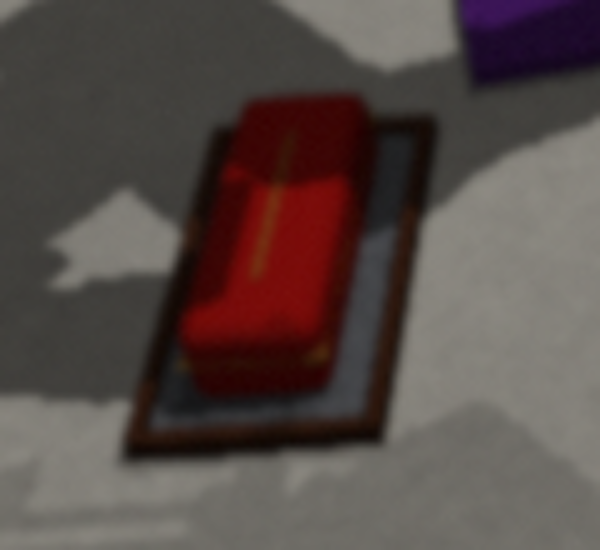

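The case lies flat inside the rim: its base spans (195–325, 390) within the lining. Now I return the jar.

```bash
python3 -m pendant '{"dp":[[0.003,-0.04,0],[0.007,-0.1,0],[0.012,-0.16,0],[0.016,-0.22,0],[0.02,-0.28,0],[0.025,-0.34,0],[0.03,-0.4,0],[0.034,-0.46,0]],"rotation":[[0,0,0],[0,0,0],[0,0,-0.02],[0,0,-0.04],[0,0,-0.06],[0,0,-0.0818],[0,0,-0.0818],[0,0,-0.0818]]}' 0.0915
python3 -m pendant '{"dp":[[0,0,0],[0,0,0]],"rotation":[[0,0,0],[0,0,0]]}'
python3 - <<'E'
from h import *
go(464.1,297.9,150,14.7); go(464.1,297.9,56,14.7)
E
```

```text
time: 32.52
tool_pos: [476.5, 155.6, 163.6]
tcp_rot: [3.141, -0.001, 0.256]
contact_force: [0.5, -0.1, -0.2]
grip_width: 91.7
finger_force: 0.0
time: 32.78
tool_pos: [476.7, 153.4, 163.4]
tcp_rot: [3.141, 0.0, 0.257]
contact_force: [-0.3, -0.1, 0.1]
grip_width: 91.6
finger_force: 0.0
dp [ 0.0246 -0.1429  0.0133] rot [0.0005 0.0004 0.0008] dist 0.146 t 32.77
dp [ 0.0246 -0.143   0.1073] rot [0.0005 0.0004 0.0008] dist 0.18 t 32.77
```

```bash
python3 -m pendant '{"dp":[[0.008,-0.045,0.005],[0.016,-0.095,0.013],[0.0246,-0.143,0.013],[0.0246,-0.143,0.013],[0.0246,-0.143,0.05],[0.0246,-0.143,0.085],[0.0246,-0.143,0.107],[0.0246,-0.143,0.107]],"rotation":[[0,0,0],[0,0,0],[0,0,0],[0,0,0],[0,0,0],[0,0,0],[0,0,0],[0,0,0]]}'
python3 -m pendant '{"dp":[[0,0,0],[0,0,0],[0,0,0],[0,0,0],[0,0,0],[0,0,0],[0,0,0]],"rotation":[[0,0,0],[0,0,0],[0,0,0],[0,0,0],[0,0,0],[0,0,0],[0,0,0]]}' 0.03
python3 - <<'E'
from h import *
go(547.8,-37.7,150,75.2)
E
```

```text
time: 33.78
tool_pos: [464.1, 295.6, 55.1]
tcp_rot: [3.14, 0.004, 0.254]
contact_force: [0.0, 0.5, 0.2]
grip_width: 91.6
finger_force: 0.0
time: 34.65
tool_pos: [464.4, 298.3, 56.7]
tcp_rot: [3.142, -0.0, 0.257]
contact_force: [-0.4, -1.3, 1.3]
grip_width: 45.5
finger_force: 30.0
dp [-0.0045  0.3462 -0.0933] rot [ 1.0000e-04 -0.0000e+00 -1.0559e+00] dist 0.359 t 34.65
```

```bash
python3 -m pendant '{"dp":[[0,0,-0.035],[0,0.01,-0.08],[-0.001,0.05,-0.0933],[-0.0015,0.1,-0.0933],[-0.002,0.155,-0.0933],[-0.003,0.21,-0.0933],[-0.004,0.265,-0.0933],[-0.0045,0.31,-0.0933]],"rotation":[[0,0,0],[0,0,0],[0,0,-0.17],[0,0,-0.34],[0,0,-0.51],[0,0,-0.68],[0,0,-0.85],[0,0,-1.0]]}'
python3 -m pendant '{"dp":[[0,0,0],[0,0,0]],"rotation":[[0,0,0],[0,0,0]]}'
python3 - <<'E'
from h import *
go(547.8,-37.7,68,75.2)
E
```

```text
time: 35.65
tool_pos: [538.5, -4.8, 149.4]
tcp_rot: [-3.141, 0.0, 1.261]
contact_force: [0.7, 1.4, -1.9]
grip_width: 45.6
finger_force: 30.0
time: 35.9
tool_pos: [538.1, -2.4, 149.4]
tcp_rot: [-3.14, -0.0, 1.255]
contact_force: [-0.7, 0.7, -2.6]
grip_width: 45.9
finger_force: 30.0
dp [-0.0306  0.0204  0.0813] rot [-0.0016 -0.0001 -0.0578] dist 0.089 t 35.9
```

```bash
python3 -m pendant '{"dp":[[-0.015,0.01,0],[-0.0306,0.0204,0],[-0.0306,0.0204,0],[-0.0306,0.0204,0.02],[-0.0306,0.0204,0.045],[-0.0306,0.0204,0.065],[-0.0306,0.0204,0.077],[-0.0306,0.0204,0.081]],"rotation":[[0,0,-0.058],[0,0,-0.058],[0,0,-0.058],[0,0,-0.058],[0,0,-0.058],[0,0,-0.058],[0,0,-0.058],[0,0,-0.058]]}'
python3 -m pendant '{"dp":[[0,0,0],[0,0,0]],"rotation":[[0,0,0],[0,0,0]]}'
python3 - <<'E'
from h import *
go(547.8,-37.7,64,75.2)
E
```

```text
time: 36.9
tool_pos: [548.3, -37.7, 68.4]
tcp_rot: [-3.141, 0.0, 1.314]
contact_force: [0.1, -0.0, -2.1]
grip_width: 45.3
finger_force: 30.0
time: 37.15
tool_pos: [549.1, -38.2, 69.7]
tcp_rot: [3.14, -0.0, 1.314]
contact_force: [-1.0, 0.3, -2.5]
grip_width: 45.6
finger_force: 30.0
dp [ 0.0002 -0.0014  0.0057] rot [ 0.0015 -0.      0.0019] dist 0.006 t 37.15
```

```bash
python3 -m pendant '{"dp":[[0,-0.0007,0.002],[0,-0.0007,0.0035],[0,-0.0007,0.0045],[0,-0.0007,0.0045]],"rotation":[[0,0,0],[0,0,0],[0,0,0],[0,0,0]]}'
python3 -m pendant '{"dp":[[0,0,0.0005],[0,0,0.001],[0,0,0.001]],"rotation":[[0,0,0],[0,0,0],[0,0,0]]}'
```

```text
time: 37.65
tool_pos: [547.9, -38.0, 64.7]
tcp_rot: [3.142, 0.0, 1.314]
contact_force: [-1.1, -0.8, 1.3]
grip_width: 45.4
finger_force: 30.0
time: 38.02
tool_pos: [548.0, -38.0, 64.6]
tcp_rot: [3.141, 0.0, 1.315]
contact_force: [-2.6, 0.8, 9.8]
grip_width: 45.5
finger_force: 30.0
```

Contact. Release, lift, and go for the can at (534.2,313.8).

```bash
python3 -m pendant '{"dp":[[0,0,-0.0008],[0,0,-0.0008],[0,0,-0.0008],[0,0,-0.0008],[0,0,-0.02],[0,0,-0.05],[0,0,-0.085],[0,0,-0.09]],"rotation":[[0,0,0],[0,0,0],[0,0,0],[0,0,0],[0,0,0],[0,0,0],[0,0,0],[0,0,0]]}' 0.0915
python3 - <<'E'
from h import *
go(534.2,313.9,155,14.9)
E
```

```text
time: 39.02
tool_pos: [549.2, -38.2, 155.7]
tcp_rot: [3.137, -0.0, 1.315]
contact_force: [-0.4, 0.9, -0.1]
grip_width: 91.4
finger_force: 0.0
dp [ 3.368e-01 -1.038e-01  3.000e-04] rot [ 0.0043 -0.0027  1.0545] dist 0.352 t 39.02
```

```bash
python3 -m pendant '{"dp":[[0.035,-0.011,0],[0.09,-0.028,0],[0.145,-0.045,0],[0.2,-0.062,0],[0.255,-0.079,0],[0.31,-0.095,0],[0.3368,-0.1038,0],[0.3368,-0.1038,0]],"rotation":[[0,0,0.17],[0,0,0.34],[0,0,0.51],[0,0,0.68],[0,0,0.85],[0,0,1.0],[0,0,1.0545],[0,0,1.0545]]}'
python3 -m pendant '{"dp":[[0,0,0],[0,0,0]],"rotation":[[0,0,0],[0,0,0]]}'
python3 - <<'E'
from h import *
go(534.2,313.9,57,14.9)
E
```

```text
time: 40.02
tool_pos: [531.7, 315.9, 151.8]
tcp_rot: [3.141, 0.002, 0.263]
contact_force: [0.7, -1.8, -0.3]
grip_width: 91.4
finger_force: 0.0
time: 40.28
tool_pos: [533.1, 312.8, 153.1]
tcp_rot: [3.141, 0.001, 0.259]
contact_force: [-0.7, 0.2, -0.6]
grip_width: 91.4
finger_force: 0.0
dp [ 0.0014 -0.0009  0.0961] rot [ 0.0004  0.0007 -0.0013] dist 0.096 t 40.27
```

```bash
python3 -m pendant '{"dp":[[0.001,-0.0005,0.03],[0.001,-0.0005,0.06],[0.001,-0.0005,0.085],[0.001,-0.0005,0.096],[0.001,-0.0005,0.096],[0.001,-0.0005,0.096]],"rotation":[[0,0,0],[0,0,0],[0,0,0],[0,0,0],[0,0,0],[0,0,0]]}'
python3 -m pendant '{"dp":[[0,0,0],[0,0,0],[0,0,0],[0,0,0],[0,0,0],[0,0,0]],"rotation":[[0,0,0],[0,0,0],[0,0,0],[0,0,0],[0,0,0],[0,0,0]]}' 0.03
python3 - <<'E'
from h import *
go(562,17.3,152,75.2)
E
```

```text
time: 41.02
tool_pos: [534.5, 314.9, 58.6]
tcp_rot: [-3.141, -0.002, 0.26]
contact_force: [0.5, -0.6, -0.2]
grip_width: 91.7
finger_force: 0.0
time: 41.78
tool_pos: [533.7, 314.8, 57.3]
tcp_rot: [3.141, 0.0, 0.26]
contact_force: [-0.4, -0.1, -0.3]
grip_width: 41.9
finger_force: 30.0
dp [-0.0491  0.2948 -0.0946] rot [ 1.0000e-04  2.0000e-04 -1.0525e+00] dist 0.314 t 41.77
```

```bash
python3 -m pendant '{"dp":[[0,0,-0.035],[0,0.01,-0.08],[-0.008,0.05,-0.0946],[-0.017,0.1,-0.0946],[-0.025,0.15,-0.0946],[-0.033,0.2,-0.0946],[-0.042,0.25,-0.0946],[-0.0465,0.28,-0.0946]],"rotation":[[0,0,0],[0,0,0],[0,0,-0.17],[0,0,-0.34],[0,0,-0.51],[0,0,-0.68],[0,0,-0.85],[0,0,-1.0]]}'
python3 -m pendant '{"dp":[[0,0,0],[0,0,0]],"rotation":[[0,0,0],[0,0,0]]}'
python3 - <<'E'
from h import *
go(562,17.3,69,75.2)
E
```

```text
time: 42.78
tool_pos: [560.6, 30.0, 151.9]
tcp_rot: [-3.141, 0.0, 1.263]
contact_force: [0.2, -0.1, -0.9]
grip_width: 41.1
finger_force: 29.9
time: 43.02
tool_pos: [560.5, 32.9, 151.8]
tcp_rot: [-3.141, -0.0, 1.258]
contact_force: [0.1, 0.7, -1.4]
grip_width: 41.5
finger_force: 30.0
dp [-0.0144  0.0063  0.0828] rot [-0.0006 -0.0003 -0.0545] dist 0.084 t 43.02
```

```bash
python3 -m pendant '{"dp":[[-0.008,0.003,0],[-0.0144,0.0063,0],[-0.0144,0.0063,0.005],[-0.0144,0.0063,0.025],[-0.0144,0.0063,0.05],[-0.0144,0.0063,0.07],[-0.0144,0.0063,0.08],[-0.0144,0.0063,0.0825]],"rotation":[[0,0,-0.0545],[0,0,-0.0545],[0,0,-0.0545],[0,0,-0.0545],[0,0,-0.0545],[0,0,-0.0545],[0,0,-0.0545],[0,0,-0.0545]]}'
python3 -m pendant '{"dp":[[0,0,0],[0,0,0]],"rotation":[[0,0,0],[0,0,0]]}'
python3 - <<'E'
from h import *
go(562,17.3,65,75.2)
E
```

```text
time: 44.02
tool_pos: [562.2, 17.0, 69.0]
tcp_rot: [-3.141, 0.0, 1.314]
contact_force: [-0.0, -1.3, -1.7]
grip_width: 41.4
finger_force: 30.0
time: 44.28
tool_pos: [562.8, 16.7, 70.3]
tcp_rot: [3.14, -0.0, 1.314]
contact_force: [-0.8, -0.4, -0.5]
grip_width: 41.8
finger_force: 30.0
dp [ 0.0004 -0.001   0.0053] rot [ 0.0015 -0.0002  0.0019] dist 0.005 t 44.27
```

```bash
python3 -m pendant '{"dp":[[0,-0.0005,0.002],[0,-0.0005,0.0035],[0,-0.0005,0.0042],[0,-0.0005,0.0042]],"rotation":[[0,0,0],[0,0,0],[0,0,0],[0,0,0]]}'
python3 -m pendant '{"dp":[[0,0,0.0005],[0,0,0.001],[0,0,0.001]],"rotation":[[0,0,0],[0,0,0],[0,0,0]]}'
```

```text
time: 44.78
tool_pos: [561.8, 16.8, 65.3]
tcp_rot: [-3.141, 0.0, 1.314]
contact_force: [-0.6, -0.3, -1.5]
grip_width: 41.3
finger_force: 30.0
time: 45.15
tool_pos: [562.0, 16.8, 65.3]
tcp_rot: [3.141, 0.0, 1.315]
contact_force: [-3.3, 0.6, 8.4]
grip_width: 41.7
finger_force: 30.0
```

```bash
python3 -m pendant '{"dp":[[0,0,-0.0008],[0,0,-0.0008],[0,0,-0.0008],[0,0,-0.0008],[0,0,-0.02],[0,0,-0.05],[0,0,-0.085],[0,0,-0.09]],"rotation":[[0,0,0],[0,0,0],[0,0,0],[0,0,0],[0,0,0],[0,0,0],[0,0,0],[0,0,0]]}' 0.0915
python3 - <<'E'
from h import *
go(603.8,332.4,155,14.9)
E
```

```text
time: 46.15
tool_pos: [563.2, 16.7, 156.7]
tcp_rot: [3.137, -0.001, 1.315]
contact_force: [0.4, 0.3, 0.2]
grip_width: 91.2
finger_force: 0.0
dp [ 0.3157 -0.0408  0.0017] rot [ 0.004  -0.0031  1.0545] dist 0.318 t 46.15
```

```bash
python3 -m pendant '{"dp":[[0.035,-0.0045,0],[0.085,-0.011,0],[0.135,-0.0175,0],[0.185,-0.024,0],[0.235,-0.03,0],[0.285,-0.037,0],[0.3157,-0.0408,0],[0.3157,-0.0408,0]],"rotation":[[0,0,0.17],[0,0,0.34],[0,0,0.51],[0,0,0.68],[0,0,0.85],[0,0,1.0],[0,0,1.0545],[0,0,1.0545]]}'
python3 -m pendant '{"dp":[[0,0,0],[0,0,0]],"rotation":[[0,0,0],[0,0,0]]}'
python3 - <<'E'
from h import *
go(603.8,332.4,55.5,14.9)
E
```

```text
time: 47.15
tool_pos: [601.4, 334.6, 152.2]
tcp_rot: [3.142, 0.002, 0.263]
contact_force: [-0.0, 0.2, -1.4]
grip_width: 91.5
finger_force: 0.0
time: 47.4
tool_pos: [602.5, 331.2, 154.1]
tcp_rot: [3.141, 0.001, 0.259]
contact_force: [-0.1, 0.1, -0.3]
grip_width: 91.3
finger_force: 0.0
dp [ 0.0016 -0.0009  0.0986] rot [ 0.0004  0.0007 -0.0011] dist 0.099 t 47.4
```

```bash
python3 -m pendant '{"dp":[[0.001,-0.0005,0.03],[0.001,-0.0005,0.06],[0.001,-0.0005,0.085],[0.001,-0.0005,0.098],[0.001,-0.0005,0.098],[0.001,-0.0005,0.098]],"rotation":[[0,0,0],[0,0,0],[0,0,0],[0,0,0],[0,0,0],[0,0,0]]}'
python3 -m pendant '{"dp":[[0,0,0],[0,0,0],[0,0,0],[0,0,0],[0,0,0],[0,0,0]],"rotation":[[0,0,0],[0,0,0],[0,0,0],[0,0,0],[0,0,0],[0,0,0]]}' 0.03
python3 - <<'E'
from h import *
go(575.8,72.7,152,75.2)
E
```

```text
time: 48.15
tool_pos: [604.1, 333.3, 57.6]
tcp_rot: [-3.141, -0.002, 0.26]
contact_force: [0.8, 0.9, -0.1]
grip_width: 91.3
finger_force: 0.0
time: 48.9
tool_pos: [603.3, 333.2, 56.2]
tcp_rot: [3.141, 0.0, 0.26]
contact_force: [-0.1, -1.1, -0.3]
grip_width: 43.8
finger_force: 29.9
dp [-0.0935  0.2447 -0.0958] rot [ 1.0000e-04  2.0000e-04 -1.0525e+00] dist 0.279 t 48.9
```

```bash
python3 -m pendant '{"dp":[[0,0,-0.035],[-0.002,0.006,-0.08],[-0.017,0.045,-0.0958],[-0.034,0.09,-0.0958],[-0.051,0.133,-0.0958],[-0.067,0.175,-0.0958],[-0.08,0.21,-0.0958],[-0.088,0.23,-0.0958]],"rotation":[[0,0,0],[0,0,0],[0,0,-0.17],[0,0,-0.34],[0,0,-0.51],[0,0,-0.68],[0,0,-0.85],[0,0,-1.0]]}'
python3 -m pendant '{"dp":[[0,0,0],[0,0,0]],"rotation":[[0,0,0],[0,0,0]]}'
python3 - <<'E'
from h import *
go(575.8,72.7,68,75.2)
E
```

```text
time: 49.9
tool_pos: [576.9, 86.5, 151.9]
tcp_rot: [-3.141, 0.001, 1.264]
contact_force: [-1.0, -0.6, -1.5]
grip_width: 43.4
finger_force: 29.9
time: 50.15
tool_pos: [577.4, 89.0, 152.0]
tcp_rot: [-3.141, -0.0, 1.258]
contact_force: [0.2, -0.4, -1.6]
grip_width: 43.8
finger_force: 29.9
dp [-0.016   0.0036  0.084 ] rot [-0.0002 -0.0003 -0.0548] dist 0.086 t 50.15
```

```bash
python3 -m pendant '{"dp":[[-0.008,0.002,0],[-0.016,0.0036,0],[-0.016,0.0036,0.005],[-0.016,0.0036,0.025],[-0.016,0.0036,0.05],[-0.016,0.0036,0.07],[-0.016,0.0036,0.08],[-0.016,0.0036,0.0835]],"rotation":[[0,0,-0.055],[0,0,-0.055],[0,0,-0.055],[0,0,-0.055],[0,0,-0.055],[0,0,-0.055],[0,0,-0.055],[0,0,-0.055]]}'
python3 -m pendant '{"dp":[[0,0,0],[0,0,0]],"rotation":[[0,0,0],[0,0,0]]}'
python3 - <<'E'
from h import *
go(575.8,72.7,64,75.2)
E
```

```text
time: 51.15
tool_pos: [575.8, 72.3, 68.1]
tcp_rot: [-3.141, 0.0, 1.315]
contact_force: [0.3, 0.6, -1.0]
grip_width: 43.6
finger_force: 29.9
time: 51.4
tool_pos: [576.4, 72.1, 69.4]
tcp_rot: [3.14, -0.0, 1.315]
contact_force: [1.1, -0.3, -2.2]
grip_width: 43.2
finger_force: 29.9
dp [ 0.0004 -0.0007  0.0054] rot [ 0.0015 -0.0003  0.0024] dist 0.005 t 51.4
```

```bash
python3 -m pendant '{"dp":[[0,-0.0004,0.002],[0,-0.0004,0.0035],[0,-0.0004,0.0042],[0,-0.0004,0.0042]],"rotation":[[0,0,0],[0,0,0],[0,0,0],[0,0,0]]}'
python3 -m pendant '{"dp":[[0,0,0.0005],[0,0,0.001],[0,0,0.001]],"rotation":[[0,0,0],[0,0,0],[0,0,0]]}'
```

```text
time: 51.9
tool_pos: [575.4, 72.2, 64.3]
tcp_rot: [-3.141, 0.0, 1.315]
contact_force: [-0.7, -0.9, -1.8]
grip_width: 43.7
finger_force: 29.9
time: 52.28
tool_pos: [575.6, 72.2, 64.1]
tcp_rot: [3.141, -0.0, 1.315]
contact_force: [-1.8, -0.3, 5.0]
grip_width: 43.4
finger_force: 29.9
```

Release, lift, and go back to the first viewing pose (578,-61.5,300) for a direct comparison.

```bash
python3 -m pendant '{"dp":[[0,0,-0.0006],[0,0,-0.0006],[0,0,-0.0006],[0,0,-0.0006],[0,0,-0.02],[0,0,-0.05],[0,0,-0.1],[0,0,-0.15]],"rotation":[[0,0,0],[0,0,0],[0,0,0],[0,0,0],[0,0,0],[0,0,0],[0,0,0],[0,0,0]]}' 0.0915
python3 - <<'E'
from h import *
go(577.8,-61.5,299.6,75)
E
```

```text
time: 53.28
tool_pos: [575.2, 72.1, 214.6]
tcp_rot: [-3.141, 0.0, 1.315]
contact_force: [1.1, -0.4, 1.0]
grip_width: 91.4
finger_force: 0.0
dp [-0.1287  0.0363 -0.085 ] rot [-0.0006  0.0003  0.006 ] dist 0.158 t 53.27
```

```bash
python3 -m pendant '{"dp":[[-0.03,0.009,-0.02],[-0.08,0.023,-0.055],[-0.1287,0.0363,-0.085],[-0.1287,0.0363,-0.085],[-0.1287,0.0363,-0.085],[-0.1287,0.0363,-0.085]],"rotation":[[0,0,0.006],[0,0,0.006],[0,0,0.006],[0,0,0.006],[0,0,0.006],[0,0,0.006]]}'
python3 - <<'E'
from h import *
U,V=np.meshgrid(range(640),range(480)); near=lambda u,w,r:(abs(U-u)<r)&(abs(V-w)<r)
o,c,h,s,v,g,out,circ=wmeas('9'); print(o['tool_pos'],o['tcp_rot'])
circ((v<60)&near(276,67,24),124,'bot cap'); circ((s<60)&(v>130)&near(284,140,24),120,'can cap')
circ((h>15)&(h<28)&(s>120)&(v>110)&near(285,203,28),110,'jar lid'); circ((h>95)&(h<125)&(s>100)&near(149,182,60),18,'dish'); circ((s<60)&(v>150)&near(500,162,34),58,'candle')
for k in out.items(): print(k)
# pixel comparison with the first look
c0=cv2.imread('pics/w2b.png')[:,:,::-1]
for k,f in (('bot',lambda h,s,v:(v<60)&near(276,67,24)),('can',lambda h,s,v:(s<60)&(v>130)&near(284,140,24)),('jar',lambda h,s,v:(h>15)&(h<28)&(s>120)&(v>110)&near(285,203,28)),('dish',lambda h,s,v:(h>95)&(h<125)&(s>100)&near(149,182,60)),('candle',lambda h,s,v:(s<60)&(v>150)&near(500,162,34))):
    r=[]
    for p in (c0,c['pixels']):
        H=hsv({'pixels':np.ascontiguousarray(p)}); (x,y),a,_=cv2.fitEllipse(big(f(*H))); r+=[round(x,1),round(y,1)]
    print(k,r)
o,c=cap('side','send.png')
E
```

```text
time: 54.02
tool_pos: [577.7, -60.2, 297.4]
tcp_rot: [-3.14, -0.0, 1.31]
contact_force: [-0.3, -0.0, 0.1]
grip_width: 91.8
finger_force: 0.0
[577.66267682 -60.20536215 297.3705424 ] [-3.13954476e+00 -1.53400778e-04  1.31047950e+00]
('bot cap', (576.1, 71.4, 22.9, 26.0))
('can cap', (561.5, 17.7, 32.9, 33.4))
('jar lid', (547.8, -37.2, 41.2, 41.7))
('dish', (392.3, 16.4, 70.8, 71.5))
('candle', (769.3, -60.7, 52.3, 52.5))
bot [277.5, 67.7, 279.4, 68.7]
can [280.9, 140.3, 281.3, 141.0]
jar [284.1, 204.4, 285.1, 205.8]
dish [147.3, 182.6, 147.6, 183.3]
candle [503.8, 163.8, 506.0, 164.9]
```

View pics/w9.png

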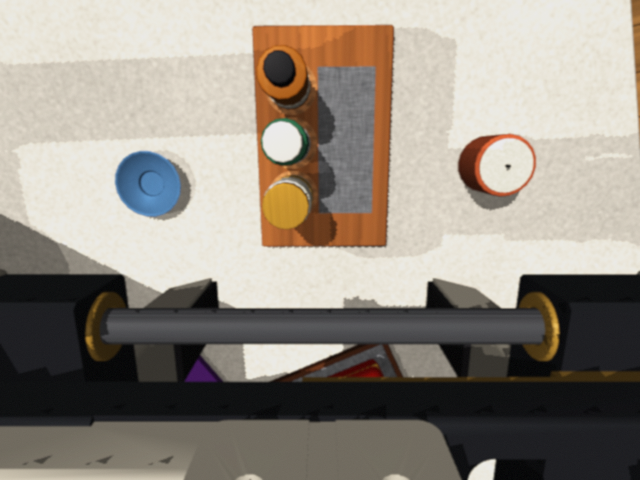

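View pics/send.png

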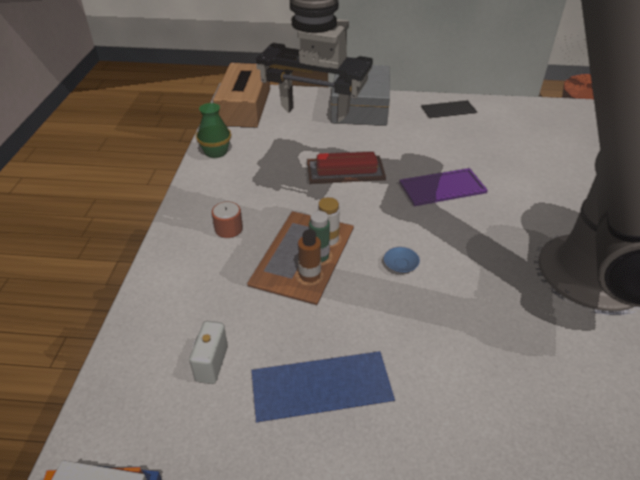

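The caps at (279,69), (281,141) and (285,206) are back within 1 mm of their start positions. In the side view the case lies in the tray at (347,165), and the dish, candle and clock have not moved. I hand in.

```bash
python3 -c "
from plant import workorder; print(workorder.close_job())"
```

```text
the job is handed in; nothing more can be done
None
```

The job is handed in at about 54 s: the red case lies flat in the dark valet tray, the bottle, jar and can stand back within about 1 mm of their starting spots by the wrist camera, and the dish, candle and clock appear undisturbed.

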